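# Sort the test-bench fuel filters by weight and reset the feed

### The arm

A 6-joint arm with a two-finger parallel gripper is mounted at the origin on the work surface. World frame = base frame: x ahead of the robot, y to its left, z up, the work surface at z = 0. Lengths are in m, angles in rad, forces in N, time in s.
With the tool pointing down it reaches from about 0.35 to 0.975 m from the base axis. Payload 4.9 kg.
Tool frame: the origin (TCP) lies at the very end of the fingers, on their centre line; the grasp point (between the pads) lies 19 mm behind it (pinch_z is the distance from the TCP to the grasp point, in m); z points along the fingers, y is the line along which they close (so a half turn about z gives the same grasp; the last joint's range is limited). The gripper opens to 85 mm and grips with 20 to 120 N. Pads are 22 mm wide; open, the fingers measure 114 mm over their backs; the gripper's body (76 mm by 85 mm) begins 54 mm behind the grasp point. The pads swing forward as they close: fully open they stand 13 mm farther back than shut.
Start: joints at [-1.413, 0.053, 1.613, -0, 1.476, -0.119], TCP at [0.171, -0.601, 0.196] pointing down, gripper open.
Joint ranges: [-3.01, 3.01], [-1.01, 2.22], [0.06, 2.58], [-1.02, 4.17], [0.09, 2.62], [-3.14, 3.14]. Speed limits (rad/s): [2.57, 2.57, 3.14, 3.14, 3.14, 3.14].

### API

Orientations are given as a unit quaternion [w, x, y, z].
In Python, from plant import * gives the robot as it stands. The module is installed in compiled form; this text tells all that it offers.
- The arm moves only by the tool play_rows, never from a script. Its arguments are lists of equal length, an entry for each row: "linear": the shift along the world's x, y, z in m, a list of three; "turn": the turn about the world's z in degrees. A call has 1 to 8 rows; each row shifts and turns the commanded pose from where the row before left it; what a row does not reach is not made up. A row lasts 1/8 s, in which the tool goes at most 62.5 mm and 10.7 degrees, less where a joint would pass 70% of its speed; a pose out of reach is approached as far as the arm can. A call is refused whole if a number of a shift passes 0.0625 or a number of a turn 10.7, either way. A call with a gripper value outside its range is refused whole. "hand" is the finger opening in m, from 0 to 0.0854, set as the call begins (left out, the last holds). The fingers move at their own pace and stop on an object; the grip force is fixed at half the most. Time passes only in rows, so rows that do not move let the fingers close. It gives the time, the measured TCP pose, the force, the opening and the grip force at its end, in the units of the state.
- state(): the state, without advancing time (a new reading comes with each control period).
- grab_frame(name): name is "scene" or "top"; returns the picture (480x640x3 uint8, red, green, blue); there is no depth.
- camera_info(name): a dict with "camera_matrix" (3x3 intrinsics, pixels), "origin" and "attitude" of the camera in the world. Camera axes: x right, y down, z forward; pixel columns grow to the right and rows downward; lengths in m; the calibration is good to about 2 mm. A picture is of the moment at which its call begins. camera_info takes no time and is no camera call.
- job_done(): hands the job in; it is judged then, once.
Trained networks look in the newest picture that a camera, given by its name, has taken for a name from the list of things; names that differ only in an ending like _2 or _b are one class to them, and where a whole thing is asked for, a point or a joint stands for the part that bears it (a point fixed in the world has none). Each returns a list of dicts, best first, with "p" (0 to 1); they miss things now and then, are a little off and sometimes report something else, mostly with a low value. They report only what shows in the picture. A call takes as long as a camera call.
- trace(camera, thing): "region" (480x640 bool, what is visible of it) and "location" ([column, row] in pixels, amid what is visible of it).
The state is a dict: "time": time; "joint_pos": joint angles; "joint_vel": joint speeds; "joint_efforts": joint torques, N m; "tool_pos": TCP position; "tool_rot": TCP orientation; "contact_force": force on the tool from outside, world axes, zero at the start; "ft_torque": the same for the moment, N m; "gripper_width": opening from 0.0 (shut) to 1.0 (fully open); "grasp_force": force on a finger pad.
Only numpy, scipy, OpenCV 4.12 (cv2) and the standard library are available. Lean on these libraries where they do the work, as an engineer would, in place of code of your own. Each camera call takes 0.05 s, during which the arm holds its last target. There are 200 camera calls.

### The job

First slide the green feed slider fully shut, against its stop at the yellow bar. Then weigh each filter canister from the black mat in the gripper and stand it upright in a tray: the light, clean ones (under about 420 g) in the blue tray, the heavy, clogged ones in the red tray; one within 40 g of that may go in either. When all are sorted, slide the feed slider open until its grip is level with the red tab, and leave the wrench, the screwdriver and the can alone.

Things in the scene. Friction and masses are not known exactly. Their poses are not given: they have to be found in the camera images.
- filter1_mid (a point): one of six filter canisters that look alike (from 4 to 6 are there; None = absent): upright aluminium cylinder 54 mm across and 80 mm high on a dark base flange 60 mm across and 10 mm high, yellow band, small brass nipple (8 mm more) on top. Rigid, sealed. It weighs something between 180 and 700 g, drawn anew each time for each canister: only lifting tells. This point is its centre, 40 mm above its underside; z is its axis, up
- filter2_mid (a point): one of six filter canisters that look alike (from 4 to 6 are there; None = absent): upright aluminium cylinder 54 mm across and 80 mm high on a dark base flange 60 mm across and 10 mm high, yellow band, small brass nipple (8 mm more) on top. Rigid, sealed. It weighs something between 180 and 700 g, drawn anew each time for each canister: only lifting tells. This point is its centre, 40 mm above its underside; z is its axis, up
- filter3_mid (a point): one of six filter canisters that look alike (from 4 to 6 are there; None = absent): upright aluminium cylinder 54 mm across and 80 mm high on a dark base flange 60 mm across and 10 mm high, yellow band, small brass nipple (8 mm more) on top. Rigid, sealed. It weighs something between 180 and 700 g, drawn anew each time for each canister: only lifting tells. This point is its centre, 40 mm above its underside; z is its axis, up
- filter4_mid (a point): one of six filter canisters that look alike (from 4 to 6 are there; None = absent): upright aluminium cylinder 54 mm across and 80 mm high on a dark base flange 60 mm across and 10 mm high, yellow band, small brass nipple (8 mm more) on top. Rigid, sealed. It weighs something between 180 and 700 g, drawn anew each time for each canister: only lifting tells. This point is its centre, 40 mm above its underside; z is its axis, up
- filter5_mid (a point): one of six filter canisters that look alike (from 4 to 6 are there; None = absent): upright aluminium cylinder 54 mm across and 80 mm high on a dark base flange 60 mm across and 10 mm high, yellow band, small brass nipple (8 mm more) on top. Rigid, sealed. It weighs something between 180 and 700 g, drawn anew each time for each canister: only lifting tells. This point is its centre, 40 mm above its underside; z is its axis, up
- filter6_mid (a point): one of six filter canisters that look alike (from 4 to 6 are there; None = absent): upright aluminium cylinder 54 mm across and 80 mm high on a dark base flange 60 mm across and 10 mm high, yellow band, small brass nipple (8 mm more) on top. Rigid, sealed. It weighs something between 180 and 700 g, drawn anew each time for each canister: only lifting tells. This point is its centre, 40 mm above its underside; z is its axis, up
- blue_tray_floor (a point): fixed, low open blue metal tray, 180 (its x) x 220 (its y) x 25 mm high, walls and floor 5 mm thick (inside 170 x 210). This point is the centre of its inner floor, 5 mm above the bench. It is big enough for all six canisters in two rows of three, 90 mm apart along x and 66 mm along y. For the clean canisters (lighter than 420 g).
- red_tray_floor (a point): fixed, low open red metal tray, 180 (its x) x 220 (its y) x 25 mm high, walls and floor 5 mm thick (inside 170 x 210). This point is the centre of its inner floor, 5 mm above the bench. It is big enough for all six canisters in two rows of three, 90 mm apart along x and 66 mm along y. For the clogged canisters (heavier than 420 g).
- mat: fixed black rubber mat, 200 (x) x 280 (y) x 4 mm thick, on which the canisters stand at the start, their centres about 85 mm or more apart; origin at the centre of its underside
- feed (a joint): feed slider, in m along its track: 0 = fully shut, against the end stop at the yellow bar; grows towards the open end, up to 0.14. It stays where it is left; friction about 2.5 N
- feed_top (a point): centre of the top of the slider's green grip, 54 mm above the bench; the grip is 28 mm (x) by 20 mm (y, along the track) and 40 mm high, on an aluminium track base 40 mm wide, 190 mm long and 14 mm high. Its y axis points along the track towards open; the yellow bar (8 mm wide, top 20 mm above the bench) marks the shut end (-y)
- tab_mid (a point): centre of the small fixed red index tab beside the track (on its +x side, away from the robot), 14 x 6 x 18 mm high, standing on the bench 32 mm from the track's centre line. Its y axis is parallel to the track. The slider is set when the grip's centre is level with the tab along the track
- wrench: loose steel wrench, 190 mm long, a bystander
- driver: loose screwdriver with green handle, 200 mm long, a bystander
- can: loose white can, 64 mm across, 70 mm high, a bystander

How it is judged:
On the way, in this order (a step that is already met when the one before it is completed fails the run):
1. the feed slider is fully shut against its stop (value of joint feed below 0.004 m), for 0.2 s.
2. every canister stands upright in the tray that its weight calls for (angle between each of filter1_mid, filter2_mid, filter3_mid, filter4_mid, filter5_mid, filter6_mid's own z axis and vertical below 0.12 rad and linear speed of each of filter1, filter2, filter3, filter4, filter5, filter6 below 0.02 m/s and ((x of filter1_mid in the frame of blue_tray between -0.066 and 0.066 m and y of filter1_mid in the frame of blue_tray between -0.086 and 0.086 m and z of filter1_mid in the frame of blue_tray between 0.038 and 0.052 m and contact force between filter1 and blue_tray below 4.5126 N) or (x of filter1_mid in the frame of red_tray between -0.066 and 0.066 m and y of filter1_mid in the frame of red_tray between -0.086 and 0.086 m and z of filter1_mid in the frame of red_tray between 0.038 and 0.052 m and contact force between filter1 and red_tray above 3.7278 N)) and ((x of filter2_mid in the frame of blue_tray between -0.066 and 0.066 m and y of filter2_mid in the frame of blue_tray between -0.086 and 0.086 m and z of filter2_mid in the frame of blue_tray between 0.038 and 0.052 m and contact force between filter2 and blue_tray below 4.5126 N) or (x of filter2_mid in the frame of red_tray between -0.066 and 0.066 m and y of filter2_mid in the frame of red_tray between -0.086 and 0.086 m and z of filter2_mid in the frame of red_tray between 0.038 and 0.052 m and contact force between filter2 and red_tray above 3.7278 N)) and ((x of filter3_mid in the frame of blue_tray between -0.066 and 0.066 m and y of filter3_mid in the frame of blue_tray between -0.086 and 0.086 m and z of filter3_mid in the frame of blue_tray between 0.038 and 0.052 m and contact force between filter3 and blue_tray below 4.5126 N) or (x of filter3_mid in the frame of red_tray between -0.066 and 0.066 m and y of filter3_mid in the frame of red_tray between -0.086 and 0.086 m and z of filter3_mid in the frame of red_tray between 0.038 and 0.052 m and contact force between filter3 and red_tray above 3.7278 N)) and ((x of filter4_mid in the frame of blue_tray between -0.066 and 0.066 m and y of filter4_mid in the frame of blue_tray between -0.086 and 0.086 m and z of filter4_mid in the frame of blue_tray between 0.038 and 0.052 m and contact force between filter4 and blue_tray below 4.5126 N) or (x of filter4_mid in the frame of red_tray between -0.066 and 0.066 m and y of filter4_mid in the frame of red_tray between -0.086 and 0.086 m and z of filter4_mid in the frame of red_tray between 0.038 and 0.052 m and contact force between filter4 and red_tray above 3.7278 N)) and ((x of filter5_mid in the frame of blue_tray between -0.066 and 0.066 m and y of filter5_mid in the frame of blue_tray between -0.086 and 0.086 m and z of filter5_mid in the frame of blue_tray between 0.038 and 0.052 m and contact force between filter5 and blue_tray below 4.5126 N) or (x of filter5_mid in the frame of red_tray between -0.066 and 0.066 m and y of filter5_mid in the frame of red_tray between -0.086 and 0.086 m and z of filter5_mid in the frame of red_tray between 0.038 and 0.052 m and contact force between filter5 and red_tray above 3.7278 N)) and ((x of filter6_mid in the frame of blue_tray between -0.066 and 0.066 m and y of filter6_mid in the frame of blue_tray between -0.086 and 0.086 m and z of filter6_mid in the frame of blue_tray between 0.038 and 0.052 m and contact force between filter6 and blue_tray below 4.5126 N) or (x of filter6_mid in the frame of red_tray between -0.066 and 0.066 m and y of filter6_mid in the frame of red_tray between -0.086 and 0.086 m and z of filter6_mid in the frame of red_tray between 0.038 and 0.052 m and contact force between filter6 and red_tray above 3.7278 N))), for 0.2 s.
3. the feed slider's grip is level with the red tab (y of feed_top in the frame of tab_mid between -0.006 and 0.006 m and velocity of joint feed below 0.01 m/s), for 0.2 s.
At the end, for the whole second after the job is handed in: every canister present stands upright (within 0.12 rad), at rest, on the floor of the blue tray if under 420 g or of the red tray if over it (40 g tolerance); the slider's grip is within 6 mm of the red tab along the track (all of step 2 and all of step 3); the robot touches nothing.
It fails at once if the wrench is pushed more than 30 mm away (distance of wrench from where it was at the start of the episode above 0.03 m).
It fails at once if the driver is pushed more than 30 mm away (distance of driver from where it was at the start of the episode above 0.03 m).
It fails at once if the can is pushed more than 30 mm away (distance of can from where it was at the start of the episode above 0.03 m).
Of filter1, filter2, filter3, filter4, filter5, filter6 only 4 to 6 are there at a start; the rules pass over those that are not, and their reading is None.
At some moment in a run one of filter1, filter2, filter3, filter4, filter5, filter6 may be knocked a few centimetres aside while the robot is not near it.
It also fails if it takes over 210 s, if anything falls off the work surface, if the arm or the gripper's body presses on something with over 40 N, if the wrist force passes 120 N, or if a joint passes its speed limit or range.

## Working session

There is one attempt and no reset: what is moved stays moved. The work goes in short steps, Python scripts to look and compute and a tool call to move; the robot and the scene stay as the last step left them, time stands still between calls to the robot, and variables do not carry over. Pictures are saved under pics/ and viewed, at most 14 in all, crops included, and the job is handed in when it is done.

Besides the shell and the picture viewer there is one more tool, called after "Emit:" as name(argument=value, ...), one argument or row to a line, values as JSON. play_rows: Moves the arm, as the interface text tells. Its arguments: {"type":"object","properties":{"linear":{"type":"array","items":{"type":"array","items":{"type":"number"}}},"turn":{"type":"array","items":{"type":"number"}},"hand":{"type":"number"}},"required":["linear","turn"]}

```bash
mkdir -p pics
cat > h.py <<'E'
from plant import *
import numpy as np, cv2
from scipy.spatial.transform import Rotation as R
def cam(n):
    c=camera_info(n); K=np.array(c["camera_matrix"]); o=np.array(c["origin"]); a=np.array(c["attitude"])
    M=R.from_quat(a[[1,2,3,0]]).as_matrix() if a.size==4 else a
    return K,o,M
def ray(n,px,z):
    K,o,M=cam(n); d=M@np.linalg.solve(K,[px[0],px[1],1]); return o+d*(z-o[2])/d[2]
def proj(n,p):
    K,o,M=cam(n); q=K@(M.T@(np.array(p)-o)); return q[:2]/q[2]
def save(n,f):
    im=grab_frame(n); cv2.imwrite("pics/"+f,im[...,::-1]); return im
E
python3 - <<'E'
from h import *
for n in("scene","top"):
    save(n,n+"0.png"); c=cam(n); print(n,c[0].round(1).tolist(),c[1].round(3),c[2].round(3).tolist())
s=state(); print({k:np.round(v,3).tolist() for k,v in s.items()})
for t,z in(("filter1_mid",.044),("blue_tray_floor",.005),("red_tray_floor",.005),("feed_top",.054),("tab_mid",.009),("mat",.004),("can",.035),("wrench",.005),("driver",.01)):
    for r in trace("top",t): print(t,round(r["p"],2),np.round(r["location"],1),ray("top",r["location"],z).round(3),r["region"].sum())
E
```

```text
scene [[434.9, 0.0, 319.2], [0.0, 434.9, 234.3], [0.0, 0.0, 1.0]] [0.879 0.502 0.662] [[-0.879, 0.333, -0.342], [0.477, 0.632, -0.611], [0.013, -0.7, -0.714]]
top [[487.6, 0.0, 318.1], [0.0, 487.6, 243.3], [0.0, 0.0, 1.0]] [0.468 0.014 0.879] [[0.013, -0.989, 0.148], [-1.0, -0.017, -0.025], [0.028, -0.148, -0.989]]
{'time': 0.1, 'joint_pos': [-1.413, 0.053, 1.614, -0.0, 1.476, -0.119], 'joint_vel': [-0.002, -0.002, -0.002, 0.0, 0.001, 0.001], 'joint_efforts': [0.001, -39.49, -37.137, -0.0, 0.004, -0.0], 'tool_pos': [0.171, -0.601, 0.194], 'tool_rot': [-0.001, 0.99, 0.138, -0.0], 'contact_force': [0.469, 0.237, 0.042], 'ft_torque': [-0.016, 0.014, 0.016], 'grasp_force': 0.0, 'gripper_width': 0.999}
filter1_mid 0.82 [372.3 214. ] [ 0.646 -0.102  0.044] 1120
blue_tray_floor 0.73 [479.7 275.8] [ 0.544 -0.302  0.005] 12534
red_tray_floor 0.59 [126.2 286.1] [0.516 0.33  0.005] 13777
feed_top 0.46 [301.5 348.5] [0.414 0.018 0.054] 197
feed_top 0.34 [238.9 147.5] [0.759 0.134 0.054] 1141
mat 0.92 [304.8 239.5] [0.605 0.016 0.004] 12839
can 0.97 [486.8 182.9] [ 0.709 -0.31   0.035] 1443
wrench 0.71 [241.1 148.5] [0.774 0.137 0.005] 1114
wrench 0.17 [301.9 345.3] [0.417 0.017 0.005] 217
driver 0.77 [374.6 155.3] [ 0.765 -0.111  0.01 ] 820
```

View pics/top0.png

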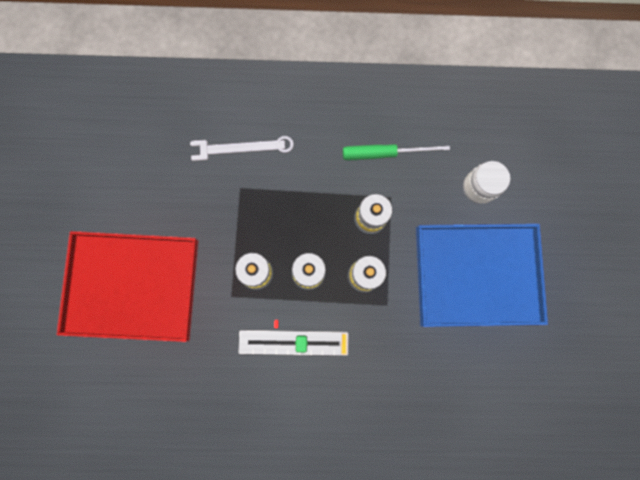

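View pics/scene0.png

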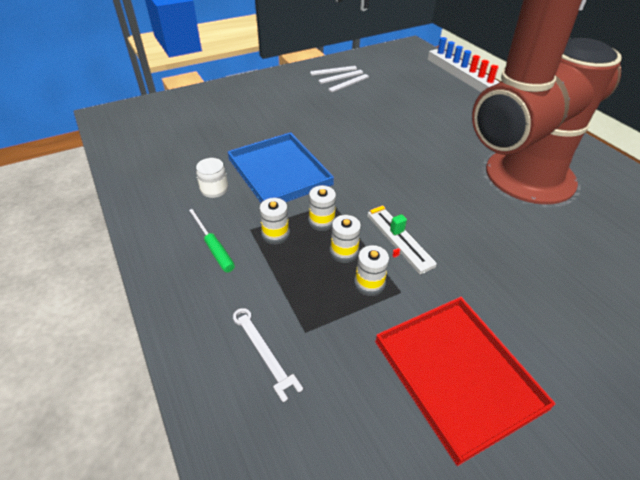

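The pictures show four canisters, with nipples at (377,209), (251,269), (309,269) and (370,272). The green grip is at (301,344), the yellow bar at (345,344) and the tab at (276,324). The red tray is on the left and the blue tray on the right.

Run:
```python
from h import *
im=cv2.imread("pics/top0.png"); hsv=cv2.cvtColor(im,cv2.COLOR_BGR2HSV)
def blobs(lo,hi,a=20,box=None):
    m=cv2.inRange(hsv,np.array(lo),np.array(hi))
    if box: b=np.zeros_like(m); b[box[1]:box[3],box[0]:box[2]]=1; m*=b
    n,l,st,c=cv2.connectedComponentsWithStats(m); return [(c[i],st[i,4],(l==i).astype(np.uint8)) for i in range(1,n) if st[i,4]>=a]
print("nipples")
for c,a,_ in blobs((8,130,120),(22,255,255),15,(230,190,400,290)): print(c.round(1),a,ray("top",c,.088).round(3))
for name,lo,hi in(("blue",(100,120,60),(125,255,255)),("red",(0,150,60),(6,255,255))):
    c,a,m=max(blobs(lo,hi),key=lambda t:t[1])
    k=max(cv2.findContours(m,0,2)[0],key=cv2.contourArea)
    P=np.array([ray("top",p[0],.025)[:2] for p in k],np.float32)
    r=cv2.minAreaRect(P); print(name,np.round(r[0],3),np.round(r[1],3),round(r[2],1))
for n,lo,hi,z in(("green",(50,80,50),(80,255,255),.054),("tab",(0,120,60),(8,255,255),.018),("bar",(18,100,100),(35,255,255),.02)):
    for c,a,m in blobs(lo,hi,8,(230,310,360,360)):
        k=max(cv2.findContours(m,0,2)[0],key=cv2.contourArea); r=cv2.minAreaRect(np.array([ray("top",p[0],z)[:2] for p in k],np.float32))
        print(n,c.round(1),a,ray("top",c,z).round(3),cv2.boundingRect(m),np.round(r[1],3),round(r[2],1))
m=blobs((0,0,170),(180,60,255),200,(230,320,360,365))
for c,a,mm in m:
    k=max(cv2.findContours(mm,0,2)[0],key=cv2.contourArea); P=np.array([ray("top",p[0],.014)[:2] for p in k],np.float32); r=cv2.minAreaRect(P); print("track",np.round(r[0],3),np.round(r[1],3),r[2])
```

```text
nipples
[376.5 208.3] 49 [ 0.646 -0.103  0.088]
[251.3 268.4] 50 [0.543 0.101 0.088]
[308.5 268.5] 52 [0.544 0.009 0.088]
[369.6 271.5] 50 [ 0.541 -0.091  0.088]
blue [ 0.546 -0.297] [0.18  0.224] 1.7
red [0.516 0.32 ] [0.223 0.179] 87.9
green [300.9 343.4] 178 [0.422 0.019 0.054] (295, 336, 13, 16) [0.024 0.02 ] 0.7
tab [275.7 323.9] 35 [0.453 0.064 0.018] (274, 320, 5, 9) [0.014 0.007] 1.5
bar [343.5 343.7] 78 [ 0.421 -0.055  0.02 ] (342, 334, 4, 20) [0.032 0.005] 0.3
track [0.422 0.033] [0.189 0.04 ] 89.45381164550781
```

Emit:
play_rows(
  linear=[
    [0.022,0.055,-0.003],
    [0.022,0.055,-0.003],
    [0.022,0.055,-0.003],
    [0.022,0.055,-0.003],
    [0.022,0.055,-0.003],
    [0.022,0.055,-0.003],
    [0.022,0.055,-0.003],
    [0.022,0.055,-0.003],
  ],
  turn=[9.25,9.25,9.25,9.25,9.25,9.25,9.25,9.25],
  hand=0.055,
)

```text
time: 1.55
tool_pos: [0.3472, -0.1596, 0.1719]
tool_rot: [0.001, 0.706, 0.708, 0.0]
contact_force: [0.5, -0.0, 0.6]
gripper_width: 0.647
grasp_force: 0.0
```

Emit:
play_rows(
  linear=[
    [0.019,0.045,-0.015],
    [0.019,0.045,-0.015],
    [0.019,0.045,-0.015],
    [0.018,0.044,-0.015],
    [0,0,-0.04],
    [0,0,-0.04],
    [0,0,0],
    [0,0,0],
  ],
  turn=[0,0,0,0,0,0,0,0],
)

```text
time: 2.55
tool_pos: [0.4229, 0.0176, 0.0332]
tool_rot: [0.001, 0.708, 0.706, 0.001]
contact_force: [0.3, 0.2, 0.2]
gripper_width: 0.644
grasp_force: 0.0
```

Emit:
play_rows(
  linear=[
    [0,0,0],
    [0,0,0],
    [0,0,0],
    [0,0,0],
  ],
  turn=[0,0,0,0],
  hand=0.0,
)

```text
time: 3.05
tool_pos: [0.4219, 0.0178, 0.0318]
tool_rot: [0.0, 0.708, 0.706, 0.0]
contact_force: [-0.2, -0.1, -0.3]
gripper_width: -0.004
grasp_force: 0.0
```

Run:
```python
from h import *
a=save("scene","s1.png"); b=grab_frame("top")
cv2.imwrite("pics/c1.png",np.hstack([cv2.resize(a[150:300,320:470],(400,400)),cv2.resize(b[290:390,250:350],(400,400))])[...,::-1])
print(state()["gripper_width"],state()["tool_pos"])
```

```text
0.001718152788221392 [0.42178121 0.01781967 0.03163585]
```

View pics/c1.png

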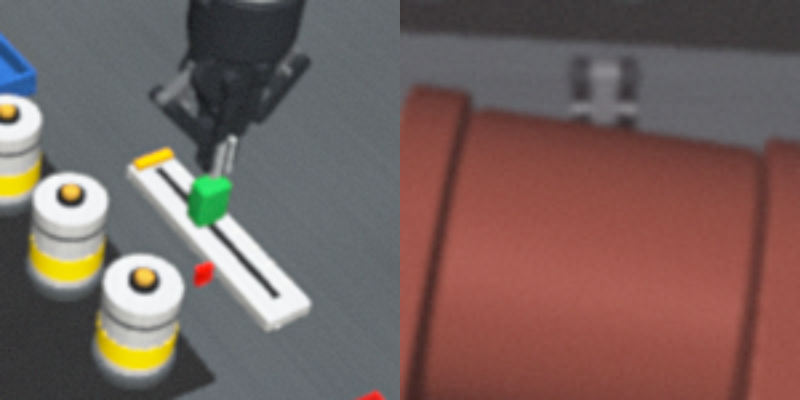

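The fingers closed on empty space on the yellow-bar side of the green grip, which is at about (399,219) in the scene view. I'll check its position against both cameras.

Run:
```python
from h import *
im=cv2.imread("pics/scene0.png"); hs=cv2.cvtColor(im,cv2.COLOR_BGR2HSV)
for f in("scene0","s1"):
    hs=cv2.cvtColor(cv2.imread(f"pics/{f}.png"),cv2.COLOR_BGR2HSV)
    for n,lo,hi,z in(("green",(50,80,50),(80,255,255),.034),("tab",(0,150,60),(6,255,255),.009),("bar",(18,100,100),(35,255,255),.02),("nip",(8,130,120),(18,255,255),.088)):
        m=cv2.inRange(hs,np.array(lo),np.array(hi)); b=np.zeros_like(m); 
        b[190:275,365:440]=1
        if n=="nip": b[:]=0;b[180:270,255:385]=1
        k,l,st,c=cv2.connectedComponentsWithStats(m*b)
        for i in range(1,k):
            if st[i,4]>12: print(f,n,c[i].round(1),st[i],ray("scene",c[i],z).round(3))
print("tcp in scene",proj("scene",[.4218,.0178,.032]),proj("scene",[.422,.019,.054]),"top",proj("top",[.4218,.0178,.032]))
```

```text
scene0 green [398.1 224. ] [390 214  17  21 265] [0.419 0.015 0.034]
scene0 tab [395.9 252.3] [393 248   7   9  50] [0.453 0.061 0.009]
scene0 bar [377.  209.1] [370 205  15   9  69] [ 0.422 -0.056  0.02 ]
scene0 bar [373.7 253.5] [370 251   8   7  43] [0.501 0.05  0.02 ]
s1 green [397.9 224.4] [390 215  17  20 254] [0.42  0.016 0.034]
s1 tab [395.8 252.3] [393 249   7   8  50] [0.453 0.061 0.009]
s1 bar [377.1 209. ] [370 205  15   9  68] [ 0.422 -0.056  0.02 ]
s1 bar [373.7 253.5] [370 251   8   7  43] [0.501 0.05  0.02 ]
tcp in scene [397.60716752 225.94423224] [399.40491528 218.63053622] top [301.66914387 343.13328804]
```

Run:
```python
from h import *
a=cv2.imread("pics/s1.png")[170:245,350:450]
cv2.imwrite("pics/c2.png",cv2.resize(a,(800,600),interpolation=cv2.INTER_NEAREST))
for z in(.032,.05,.07,.1): print(z,proj("scene",[.4218,.0178,z]).round(1))
print(state()["joint_pos"])
```

```text
0.032 [397.6 225.9]
0.05 [398.9 219.7]
0.07 [400.3 212.5]
0.1 [402.5 201.2]
[-1.34479691e-01 -2.96483831e-01  2.21714841e+00  3.03318855e-05
  1.22088653e+00 -1.32051277e-01]
```

View pics/c2.png

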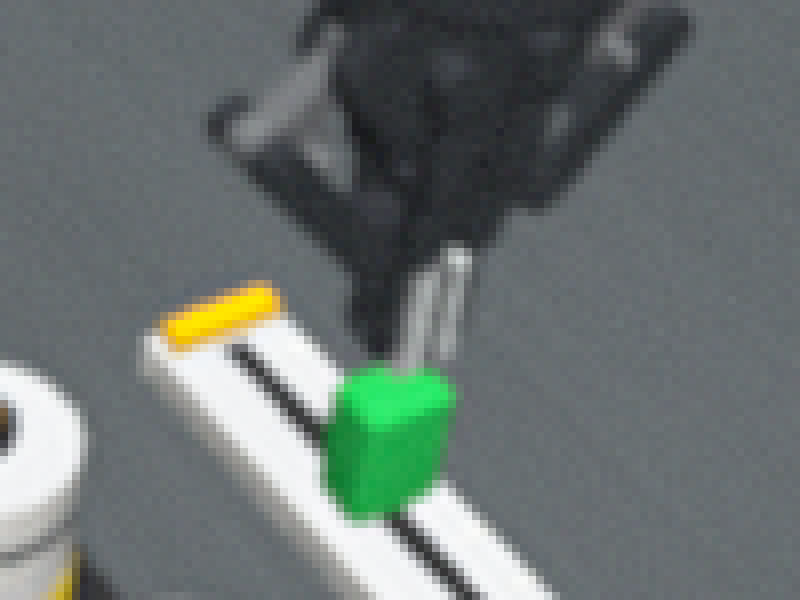

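Emit:
play_rows(
  linear=[
    [0,0,0.06],
    [0,0,0],
    [0,0,0],
  ],
  turn=[0,0,0],
)

```text
time: 3.52
tool_pos: [0.4219, 0.0178, 0.0917]
tool_rot: [0.0, 0.708, 0.706, 0.0]
contact_force: [-0.2, -0.4, -1.7]
gripper_width: -0.003
grasp_force: 0.0
```

Run:
```python
from h import *
a=save("scene","s2.png")[...,::-1][150:240,340:460].copy()
t=state()["tool_pos"]; print(t)
p=(proj("scene",t)-[340,150])*6.667
a=cv2.resize(a,(800,600),interpolation=cv2.INTER_NEAREST); cv2.circle(a,tuple(int(v) for v in p),4,(255,0,255),1)
for dz in(.01,.02,.03,.04): q=(proj("scene",t+[0,0,dz])-[340,150])*6.667; cv2.circle(a,tuple(int(v) for v in q),2,(0,255,255),1)
cv2.imwrite("pics/c3.png",a)
```

```text
[0.42113983 0.01791582 0.09070508]
```

View pics/c3.png

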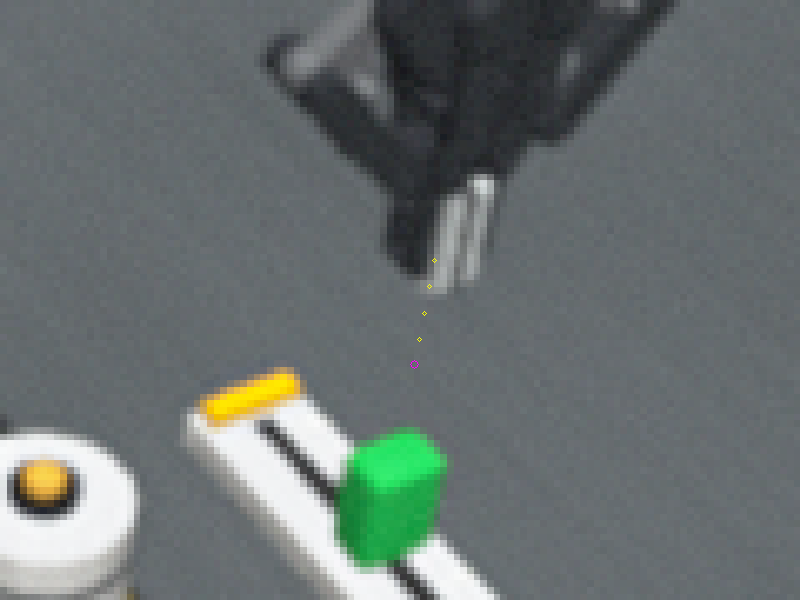

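Emit:
play_rows(
  linear=[
    [0,0.03,0],
    [0,0.03,0],
    [0,0,-0.03],
    [0,0,-0.03],
    [0,0,0],
    [0,0,0],
  ],
  turn=[0,0,0,0,0,0],
)

```text
time: 4.32
tool_pos: [0.4218, 0.0778, 0.0317]
tool_rot: [-0.0, 0.708, 0.706, -0.0]
contact_force: [0.4, -0.0, -0.0]
gripper_width: 0.002
grasp_force: 0.0
```

Run:
```python
from h import *
a=save("scene","s3.png")[...,::-1][180:270,350:470].copy()
t=state()["tool_pos"]; print(t)
a=cv2.resize(a,(800,600),interpolation=cv2.INTER_NEAREST)
for dz in(0,.01,.02,.03,.04): q=(proj("scene",t+[0,0,dz])-[350,180])*6.667; cv2.circle(a,tuple(int(v) for v in q),3,(255,0,255) if dz==0 else (0,0,255),1)
cv2.imwrite("pics/c4.png",a)
```

```text
[0.42248446 0.07774408 0.03249283]
```

View pics/c4.png

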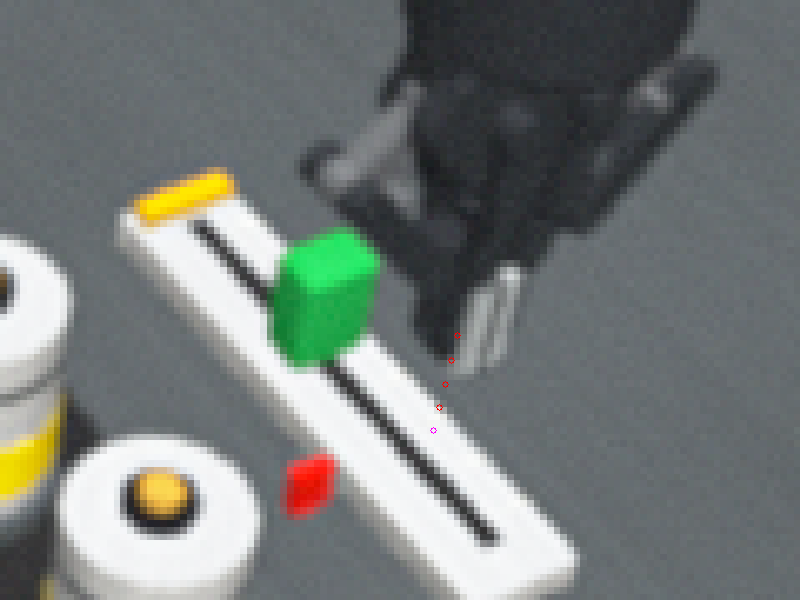

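Emit:
play_rows(
  linear=[
    [0,0,-0.005],
    [0,0,-0.005],
    [0,0,-0.004],
    [0,0,-0.003],
    [0,0,-0.003],
    [0,0,0],
  ],
  turn=[0,0,0,0,0,0],
)

```text
time: 5.12
tool_pos: [0.4215, 0.0778, 0.0113]
tool_rot: [-0.0, 0.708, 0.706, -0.0]
contact_force: [1.0, 0.9, 0.7]
gripper_width: 0.004
grasp_force: 0.0
```

Emit:
play_rows(
  linear=[
    [0,0,-0.004],
    [0,0,-0.003],
    [0,0,-0.003],
    [0,0,-0.002],
    [0,0,0],
  ],
  turn=[0,0,0,0,0],
)

```text
time: 5.75
tool_pos: [0.4216, 0.0778, -0.0006]
tool_rot: [-0.0, 0.708, 0.706, -0.0]
contact_force: [-0.3, 0.0, 0.2]
gripper_width: -0.005
grasp_force: 0.0
```

Run:
```python
from h import *
a=save("scene","s4.png")[...,::-1][180:270,350:470].copy()
t=state()["tool_pos"]; print(t)
a=cv2.resize(a,(800,600),interpolation=cv2.INTER_NEAREST)
for dz in(0,.01,.02,.03,.04): q=(proj("scene",t+[0,0,dz])-[350,180])*6.667; cv2.circle(a,tuple(int(v) for v in q),3,(255,0,255) if dz==0 else (0,0,255),1)
cv2.imwrite("pics/c5.png",a)
```

```text
[ 0.42173251  0.077822   -0.00048321]
```

View pics/c5.png

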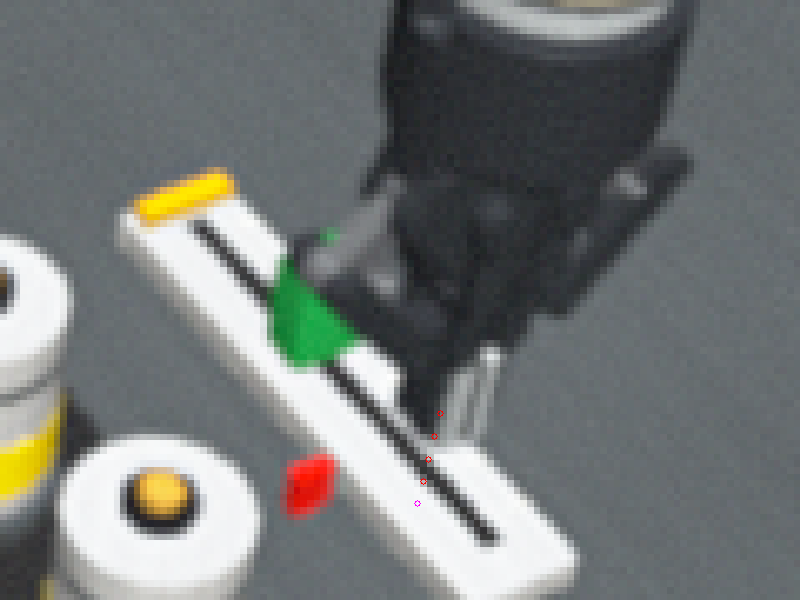

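Emit:
play_rows(
  linear=[
    [0,0,-0.003],
    [0,0,-0.002],
    [0,0,-0.002],
    [0,0,0],
  ],
  turn=[0,0,0,0],
)

```text
time: 6.3
tool_pos: [0.4216, 0.0778, -0.0076]
tool_rot: [-0.0, 0.708, 0.706, -0.0]
contact_force: [-1.2, 0.2, 0.3]
gripper_width: 0.0
grasp_force: 0.0
```

Emit:
play_rows(
  linear=[
    [0,0,-0.002],
    [0,0,-0.001],
    [0,0,-0.001],
    [0,0,0],
  ],
  turn=[0,0,0,0],
)

```text
time: 6.8
tool_pos: [0.4217, 0.0778, -0.0115]
tool_rot: [-0.0, 0.708, 0.706, -0.0]
contact_force: [-0.4, 0.7, -0.4]
gripper_width: -0.0
grasp_force: 0.0
```

Run:
```python
from h import *
a=save("scene","s5.png")[...,::-1][180:270,350:470].copy()
t=state()["tool_pos"]; print(t)
a=cv2.resize(a,(800,600),interpolation=cv2.INTER_NEAREST)
cv2.imwrite("pics/c6.png",a)
```

```text
[ 0.42175886  0.07781474 -0.01143356]
```

View pics/c6.png

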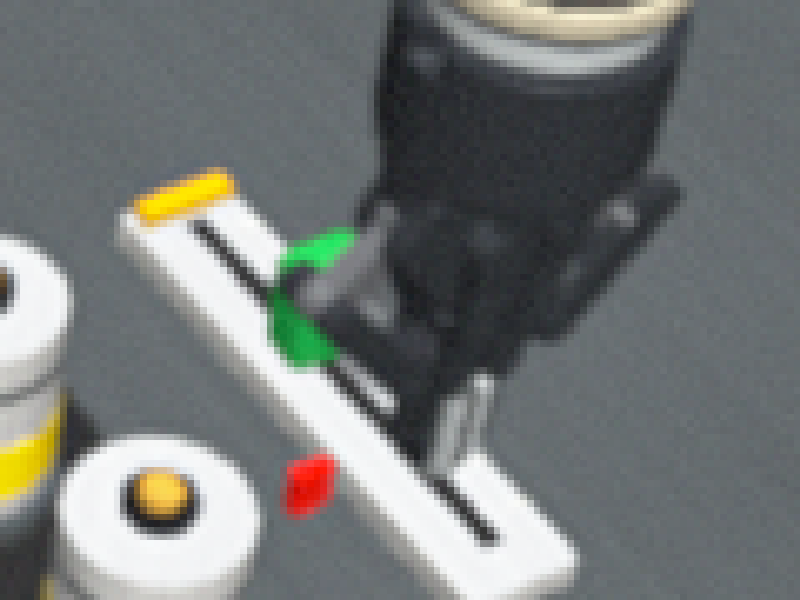

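Emit:
play_rows(
  linear=[
    [0,0,-0.0015],
    [0,0,-0.0015],
    [0,0,-0.001],
    [0,0,-0.001],
    [0,0,0],
  ],
  turn=[0,0,0,0,0],
)

```text
time: 7.48
tool_pos: [0.4217, 0.0778, -0.0165]
tool_rot: [-0.0, 0.708, 0.706, -0.0]
contact_force: [-0.0, -0.2, -0.3]
gripper_width: -0.002
grasp_force: 0.0
```

Run:
```python
from h import *
for z in(.014,.018,.022): print(ray("scene",[418.2,251.7],z))
```

```text
[0.41549565 0.0840475  0.014     ]
[0.4183553  0.08662662 0.018     ]
[0.42121496 0.08920573 0.022     ]
```

Emit:
play_rows(
  linear=[
    [0,0,0.008],
    [0,-0.025,0],
    [0,-0.025,0],
    [0,-0.02,0],
    [0,-0.015,0],
    [0,-0.004,0],
    [0,-0.002,0],
    [0,0,0],
  ],
  turn=[0,0,0,0,0,0,0,0],
)

```text
time: 8.48
tool_pos: [0.4217, -0.0132, -0.0084]
tool_rot: [0.0, 0.708, 0.706, -0.0]
contact_force: [0.9, 0.1, 0.1]
gripper_width: -0.001
grasp_force: 0.1
```

Emit:
play_rows(
  linear=[
    [0,-0.003,0],
    [0,-0.002,0],
    [0,-0.001,0],
    [0,-0.001,0],
  ],
  turn=[0,0,0,0],
)

```text
time: 8.98
tool_pos: [0.4216, -0.0189, -0.0085]
tool_rot: [-0.001, 0.708, 0.706, 0.001]
contact_force: [0.5, 10.4, 2.9]
gripper_width: -0.0
grasp_force: 4.9
```

Emit:
play_rows(
  linear=[
    [0,-0.001,0],
    [0,-0.001,0],
    [0,0,0],
  ],
  turn=[0,0,0],
)

```text
time: 9.35
tool_pos: [0.4216, -0.0189, -0.0084]
tool_rot: [-0.003, 0.708, 0.706, 0.003]
contact_force: [-0.1, 15.4, 2.9]
gripper_width: -0.0
grasp_force: 7.9
```

Emit:
play_rows(
  linear=[
    [0,0.006,0],
    [0,0,0.045],
    [0,0,0.045],
    [0.03,0.005,0.02],
    [0.04,0.008,0],
    [0.0525,0.009,0],
    [0,0,0],
    [0,0,0],
  ],
  turn=[0,0,0,0,0,0,0,0],
  hand=0.08,
)

```text
time: 10.35
tool_pos: [0.5436, 0.0055, 0.1009]
tool_rot: [-0.0, 0.708, 0.706, -0.001]
contact_force: [0.6, -0.2, -0.0]
gripper_width: 0.939
grasp_force: 0.0
```

```bash
cat > w.py <<'E'
from h import *
import sys
n=int(sys.argv[1]); F=[];T=[];im=None
for i in range(n):
    im=grab_frame("scene"); s=state(); F.append(s["contact_force"]); T.append(s["joint_efforts"])
F=np.array(F); print("F",F.mean(0).round(2),"sd",F.std(0).round(2),"tau",np.mean(T,0).round(2),"tcp",s["tool_pos"].round(4),"w",round(float(s["gripper_width"]),3),"t",s["time"])
if len(sys.argv)>2: cv2.imwrite("pics/"+sys.argv[2],im[...,::-1])
def b(im,f,K=None):
    hs=cv2.cvtColor(im,cv2.COLOR_RGB2HSV); m=cv2.inRange(hs,np.array((8,130,120)),np.array((18,255,255)))
    k,l,st,c=cv2.connectedComponentsWithStats(m)
    return [c[i] for i in range(1,k) if 15<st[i,4]<120]
for c in b(im,0):
    p=ray("scene",c,.088)
    if .3<p[0]<.75 and abs(p[1])<.45: print("nip",c.round(0),p.round(3))
E
python3 w.py 8 s6.png
```

```text
F [ 0.02 -0.28 -0.06] sd [0.38 0.33 0.29] tau [ 2.000e-02 -3.188e+01 -3.507e+01 -0.000e+00 -1.000e-02 -0.000e+00] tcp [0.544  0.0057 0.102 ] w 0.939 t 10.75
```

Emit:
play_rows(
  linear=[
    [0,0.003,-0.04],
    [0,0,-0.04],
    [0,0,-0.02],
    [0,0,0],
    [0,0,0],
  ],
  turn=[0,0,0,0,0],
)

```text
time: 11.38
tool_pos: [0.5458, 0.0086, 0.0033]
tool_rot: [0.001, 0.708, 0.706, 0.001]
contact_force: [0.9, -0.5, 0.5]
gripper_width: 0.935
grasp_force: 0.0
```

Emit:
play_rows(
  linear=[
    [0,0,0],
    [0,0,0],
    [0,0,0],
    [0,0,0],
  ],
  turn=[0,0,0,0],
  hand=0.04,
)

```text
time: 11.88
tool_pos: [0.5449, 0.0087, 0.0034]
tool_rot: [0.0, 0.708, 0.706, 0.0]
contact_force: [-2.2, 0.2, 5.6]
gripper_width: 0.62
grasp_force: 63.8
```

Run:
```python
from h import *
a=save("scene","s7.png")[...,::-1][120:300,250:490]
cv2.imwrite("pics/c7.png",cv2.resize(a,(800,600)))
```

```text
(no output)
```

View pics/c7.png

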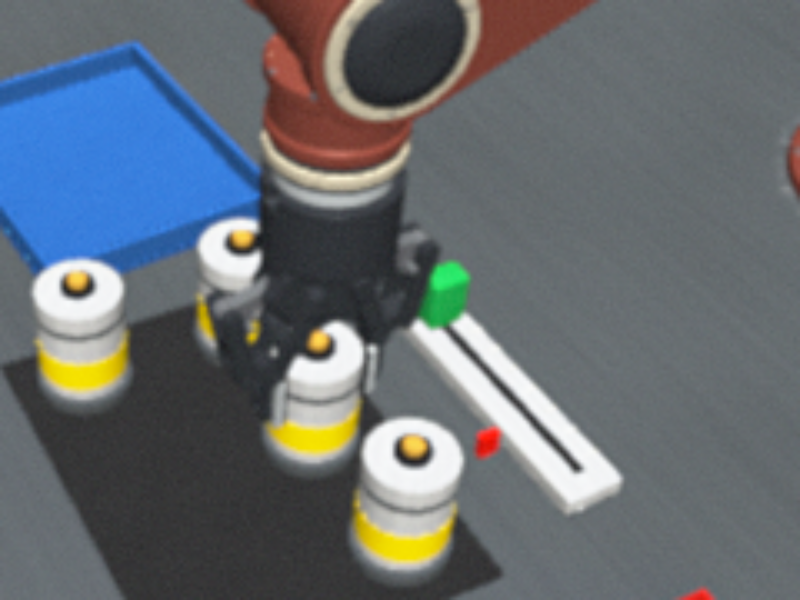

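The slider is shut, and the fingers hold the second canister at about (335,235).

Emit:
play_rows(
  linear=[
    [0,0,0.02],
    [0,0,0.04],
    [0,0,0.04],
    [0,0,0],
    [0,0,0],
    [0,0,0],
  ],
  turn=[0,0,0,0,0,0],
)

```text
time: 12.68
tool_pos: [0.5422, 0.0091, 0.0986]
tool_rot: [-0.002, 0.708, 0.706, -0.002]
contact_force: [-0.1, 0.3, -6.1]
gripper_width: 0.618
grasp_force: 65.4
```

```bash
python3 w.py 8
```

```text
F [ 0.08 -0.26 -6.1 ] sd [0.31 0.44 0.54] tau [ 1.000e-02 -3.565e+01 -3.845e+01 -1.000e-02  1.000e-02  0.000e+00] tcp [0.5443 0.0088 0.1014] w 0.624 t 13.075
```

Emit:
play_rows(
  linear=[
    [0,0.02,0.04],
    [0.002,0.056,0],
    [0.002,0.057,0],
    [0.002,0.057,0],
    [0.002,0.057,0],
    [0.003,0.057,0],
    [0.003,0.057,0],
    [0,0,-0.04],
  ],
  turn=[0,0,0,0,0,0,0,0],
)

```text
time: 14.08
tool_pos: [0.5614, 0.3759, 0.1065]
tool_rot: [0.001, 0.706, 0.708, 0.006]
contact_force: [1.0, -1.5, -6.5]
gripper_width: 0.615
grasp_force: 66.2
```

Emit:
play_rows(
  linear=[
    [0,0,-0.05],
    [0,0,-0.035],
    [0,0,-0.005],
    [0,0,0],
    [0,0,0],
  ],
  turn=[0,0,0,0,0],
)

```text
time: 14.7
tool_pos: [0.5604, 0.3708, 0.0147]
tool_rot: [0.001, 0.708, 0.706, 0.002]
contact_force: [0.7, 0.3, -5.8]
gripper_width: 0.618
grasp_force: 65.7
```

Lower to the floor and release.

Emit:
play_rows(
  linear=[
    [0,0,-0.004],
    [0,0,-0.003],
    [0,0,-0.001],
    [0,0,0],
  ],
  turn=[0,0,0,0],
)

```text
time: 15.2
tool_pos: [0.5585, 0.3699, 0.0044]
tool_rot: [0.0, 0.708, 0.706, 0.0]
contact_force: [-2.2, -1.5, -0.6]
gripper_width: 0.622
grasp_force: 66.4
```

Emit:
play_rows(
  linear=[
    [0,0,0],
    [0,0,0],
    [0,0,0.03],
    [0,0,0.04],
    [0,0,0.05],
    [0,0,0],
  ],
  turn=[0,0,0,0,0,0],
  hand=0.075,
)

```text
time: 15.95
tool_pos: [0.5622, 0.3719, 0.1311]
tool_rot: [0.002, 0.708, 0.706, 0.006]
contact_force: [0.1, 0.8, 0.6]
gripper_width: 0.881
grasp_force: 0.0
```

Emit:
play_rows(
  linear=[
    [-0.003,-0.054,0],
    [-0.003,-0.054,0],
    [-0.003,-0.054,0],
    [-0.003,-0.054,0],
    [-0.003,-0.053,0],
    [0,0,0],
    [0,0,0],
  ],
  turn=[0,0,0,0,0,0,0],
  hand=0.08,
)

```text
time: 16.82
tool_pos: [0.5432, 0.101, 0.1232]
tool_rot: [-0.0, 0.708, 0.706, 0.0]
contact_force: [-0.6, -0.9, 1.0]
gripper_width: 0.935
grasp_force: 0.0
```

```bash
python3 w.py 4
```

```text
F [-0.05 -0.19 -0.37] sd [0.21 0.51 0.73] tau [-4.400e-01 -3.287e+01 -3.555e+01 -2.000e-02  0.000e+00  0.000e+00] tcp [0.5433 0.1019 0.1234] w 0.936 t 17.025
```

```bash
sed -i 's/np.array((18,255,255))/np.array((22,255,255))/; s/15<st/8<st/' w.py; python3 w.py 1
```

```text
F [-1.01 -0.27 -0.07] sd [0. 0. 0.] tau [ -0.13 -32.81 -35.59  -0.     0.     0.  ] tcp [0.5433 0.1019 0.1235] w 0.935 t 17.075
nip [322. 192.] [ 0.54  -0.093  0.088]
nip [273. 204.] [ 0.646 -0.105  0.088]
nip [374. 254.] [0.542 0.098 0.088]
nip [471. 386.] [0.558 0.367 0.088]
nip [445. 390.] [0.594 0.355 0.088]
nip [479. 415.] [0.577 0.403 0.088]
```

Emit:
play_rows(
  linear=[
    [0,-0.002,-0.04],
    [0,0,-0.04],
    [0,0,-0.03],
    [0,0,-0.01],
    [0,0,0],
    [0,0,0],
  ],
  turn=[0,0,0,0,0,0],
)

```text
time: 17.82
tool_pos: [0.5448, 0.0991, 0.0054]
tool_rot: [0.001, 0.708, 0.706, 0.001]
contact_force: [0.5, -0.2, -0.3]
gripper_width: 0.94
grasp_force: 0.0
```

Emit:
play_rows(
  linear=[
    [0,0,0],
    [0,0,0],
    [0,0,0],
    [0,0,0],
  ],
  turn=[0,0,0,0],
  hand=0.04,
)

```text
time: 18.32
tool_pos: [0.5439, 0.0989, 0.0051]
tool_rot: [0.0, 0.708, 0.706, 0.0]
contact_force: [-2.4, 1.0, 5.1]
gripper_width: 0.622
grasp_force: 64.0
```

Emit:
play_rows(
  linear=[
    [0,0,0.02],
    [0,0,0.04],
    [0,0,0.04],
    [0,0,0],
    [0,0,0],
    [0,0,0],
  ],
  turn=[0,0,0,0,0,0],
)

```text
time: 19.08
tool_pos: [0.5413, 0.0987, 0.1006]
tool_rot: [-0.002, 0.708, 0.706, -0.002]
contact_force: [-1.2, -0.4, -6.4]
gripper_width: 0.617
grasp_force: 64.6
```

```bash
python3 w.py 8
```

```text
F [ 0.25  0.35 -4.8 ] sd [0.22 0.49 0.37] tau [ 0.000e+00 -3.574e+01 -3.773e+01  0.000e+00  1.000e-02 -0.000e+00] tcp [0.5432 0.0988 0.1034] w 0.618 t 19.475
nip [322. 192.] [ 0.54  -0.093  0.088]
nip [273. 204.] [ 0.646 -0.104  0.088]
nip [379. 214.] [0.475 0.016 0.088]
nip [471. 386.] [0.558 0.367 0.088]
nip [445. 390.] [0.594 0.355 0.088]
nip [479. 415.] [0.577 0.403 0.088]
```

```bash
python3 w.py 16|head -1
```

```text
F [-0.12 -0.06 -4.82] sd [0.47 0.5  0.45] tau [ -0.   -35.73 -37.83   0.     0.     0.  ] tcp [0.5433 0.0988 0.1036] w 0.617 t 20.275
```

Emit:
play_rows(
  linear=[
    [-0.017,0.043,0],
    [-0.017,0.043,0],
    [-0.017,0.043,0],
    [-0.018,0.042,0],
    [0,0,-0.04],
    [0,0,-0.035],
    [0,0,-0.013],
    [0,0,0],
  ],
  turn=[0,0,0,0,0,0,0,0],
)

```text
time: 21.28
tool_pos: [0.4739, 0.2695, 0.015]
tool_rot: [-0.0, 0.708, 0.706, -0.001]
contact_force: [0.2, 0.1, -5.4]
gripper_width: 0.622
grasp_force: 64.8
```

Emit:
play_rows(
  linear=[
    [0,0,-0.005],
    [0,0,-0.003],
    [0,0,0],
    [0,0,0],
  ],
  turn=[0,0,0,0],
)

```text
time: 21.78
tool_pos: [0.4746, 0.2699, 0.008]
tool_rot: [0.0, 0.708, 0.706, 0.0]
contact_force: [0.3, -0.2, -5.2]
gripper_width: 0.62
grasp_force: 64.8
```

Emit:
play_rows(
  linear=[
    [0,0,-0.0015],
    [0,0,-0.001],
    [0,0,0],
  ],
  turn=[0,0,0],
)

```text
time: 22.15
tool_pos: [0.4746, 0.2699, 0.0061]
tool_rot: [0.0, 0.708, 0.706, 0.0]
contact_force: [-2.5, -1.5, 3.7]
gripper_width: 0.622
grasp_force: 65.5
```

Emit:
play_rows(
  linear=[
    [0,0,0],
    [0,0,0],
    [0,0,0.03],
    [0,0,0.04],
    [0,0,0.05],
    [0,0,0],
  ],
  turn=[0,0,0,0,0,0],
  hand=0.075,
)

```text
time: 22.9
tool_pos: [0.478, 0.2714, 0.1311]
tool_rot: [0.002, 0.708, 0.706, 0.005]
contact_force: [-0.3, -0.6, 0.3]
gripper_width: 0.879
grasp_force: 0.0
```

Emit:
play_rows(
  linear=[
    [0.011,-0.06,0],
    [0.011,-0.06,0],
    [0.011,-0.06,0],
    [0.011,-0.06,0],
    [0.011,-0.06,0],
    [0.012,-0.061,0],
    [0,0,0],
    [0,0,0],
  ],
  turn=[0,0,0,0,0,0,0,0],
  hand=0.08,
)

```text
time: 23.9
tool_pos: [0.5407, -0.0909, 0.124]
tool_rot: [-0.001, 0.708, 0.706, -0.0]
contact_force: [-0.1, 1.1, 0.2]
gripper_width: 0.938
grasp_force: 0.0
```

```bash
python3 w.py 4
```

```text
F [0.08 0.15 0.16] sd [0.27 0.46 0.5 ] tau [-5.500e-01 -3.216e+01 -3.572e+01 -2.000e-02 -1.000e-02  0.000e+00] tcp [ 0.5411 -0.0897  0.1248] w 0.938 t 24.1
nip [322. 192.] [ 0.54  -0.093  0.088]
nip [273. 204.] [ 0.646 -0.105  0.088]
nip [469. 310.] [0.474 0.269 0.088]
nip [444. 322.] [0.524 0.269 0.088]
nip [476. 337.] [0.498 0.312 0.088]
nip [471. 386.] [0.558 0.367 0.088]
nip [445. 390.] [0.594 0.355 0.088]
nip [479. 415.] [0.577 0.402 0.088]
```

Emit:
play_rows(
  linear=[
    [0,-0.002,-0.04],
    [0,0,-0.04],
    [0,0,-0.03],
    [0,0,-0.01],
    [0,0,0],
    [0,0,0],
  ],
  turn=[0,0,0,0,0,0],
)

```text
time: 24.85
tool_pos: [0.5427, -0.0934, 0.0069]
tool_rot: [0.001, 0.708, 0.706, 0.001]
contact_force: [0.2, -0.1, 0.5]
gripper_width: 0.941
grasp_force: 0.0
```

Emit:
play_rows(
  linear=[
    [0,0,0],
    [0,0,0],
    [0,0,0],
    [0,0,0],
  ],
  turn=[0,0,0,0],
  hand=0.04,
)

```text
time: 25.35
tool_pos: [0.5418, -0.0935, 0.0066]
tool_rot: [0.0, 0.708, 0.706, 0.0]
contact_force: [-2.9, -1.1, 5.6]
gripper_width: 0.617
grasp_force: 64.1
```

Emit:
play_rows(
  linear=[
    [0,0,0.02],
    [0,0,0.04],
    [0,0,0.04],
    [0,0,0],
    [0,0,0],
    [0,0,0],
  ],
  turn=[0,0,0,0,0,0],
)

```text
time: 26.1
tool_pos: [0.5393, -0.0926, 0.1021]
tool_rot: [-0.002, 0.708, 0.706, -0.001]
contact_force: [-0.1, 0.6, -6.1]
gripper_width: 0.621
grasp_force: 64.8
```

```bash
python3 w.py 10
```

```text
F [ 0.13 -0.17 -5.35] sd [0.49 0.63 0.55] tau [ 0.000e+00 -3.559e+01 -3.801e+01  0.000e+00  1.000e-02 -0.000e+00] tcp [ 0.5413 -0.0932  0.1051] w 0.62 t 26.6
nip [322. 152.] [ 0.473 -0.216  0.088]
nip [273. 204.] [ 0.646 -0.105  0.088]
nip [469. 310.] [0.474 0.269 0.088]
nip [476. 337.] [0.498 0.312 0.088]
nip [471. 386.] [0.558 0.367 0.088]
nip [445. 390.] [0.594 0.355 0.088]
nip [479. 415.] [0.577 0.403 0.088]
```

Emit:
play_rows(
  linear=[
    [0.004,0.0605,0],
    [0.004,0.0605,0],
    [0.004,0.0605,0],
    [0.004,0.0605,0],
    [0.004,0.0605,0],
    [0.004,0.0605,0],
    [0,0,0],
    [0,0,0],
  ],
  turn=[0,0,0,0,0,0,0,0],
)

```text
time: 27.6
tool_pos: [0.5651, 0.2699, 0.1048]
tool_rot: [0.0, 0.708, 0.707, -0.0]
contact_force: [0.1, -0.9, -5.4]
gripper_width: 0.62
grasp_force: 65.1
```

Emit:
play_rows(
  linear=[
    [0,0,-0.04],
    [0,0,-0.035],
    [0,0,-0.013],
    [0,0,-0.005],
    [0,0,-0.002],
    [0,0,0],
    [0,0,0],
  ],
  turn=[0,0,0,0,0,0,0],
)

```text
time: 28.48
tool_pos: [0.5661, 0.2701, 0.0114]
tool_rot: [0.0, 0.708, 0.706, 0.001]
contact_force: [0.2, -0.7, -5.6]
gripper_width: 0.622
grasp_force: 65.0
```

Grasp height was 0.0066, so the floor should be at about 0.0076.

Emit:
play_rows(
  linear=[
    [0,0,-0.0025],
    [0,0,-0.0015],
    [0,0,0],
  ],
  turn=[0,0,0],
)

```text
time: 28.85
tool_pos: [0.5658, 0.2701, 0.0076]
tool_rot: [0.0, 0.708, 0.706, 0.0]
contact_force: [-3.0, -0.6, 5.4]
gripper_width: 0.618
grasp_force: 65.9
```

Emit:
play_rows(
  linear=[
    [0,0,0],
    [0,0,0],
    [0,0,0.03],
    [0,0,0.04],
    [0,0,0.05],
    [0,0,0],
  ],
  turn=[0,0,0,0,0,0],
  hand=0.067,
)

```text
time: 29.6
tool_pos: [0.5692, 0.2711, 0.1325]
tool_rot: [0.003, 0.708, 0.706, 0.005]
contact_force: [-0.3, -0.3, -0.1]
gripper_width: 0.782
grasp_force: 0.0
```

Emit:
play_rows(
  linear=[
    [0.013,-0.062,0],
    [0.013,-0.062,0],
    [0.013,-0.062,0],
    [0.013,-0.062,0],
    [0.013,-0.062,0],
    [0.013,-0.062,0],
    [0,0,0],
    [0,0,0],
  ],
  turn=[0,0,0,0,0,0,0,0],
  hand=0.08,
)

```text
time: 30.6
tool_pos: [0.6416, -0.0968, 0.1249]
tool_rot: [-0.001, 0.708, 0.706, -0.0]
contact_force: [-0.5, 0.5, 0.1]
gripper_width: 0.933
grasp_force: 0.0
```

```bash
python3 w.py 4
```

```text
F [0.51 0.4  0.01] sd [0.26 0.35 0.18] tau [-6.400e-01 -4.251e+01 -3.582e+01 -2.000e-02 -1.000e-02  0.000e+00] tcp [ 0.642  -0.0956  0.1258] w 0.937 t 30.8
nip [252. 208.] [ 0.686 -0.113  0.088]
nip [469. 310.] [0.474 0.269 0.088]
nip [444. 322.] [0.524 0.269 0.088]
nip [423. 334.] [0.566 0.269 0.088]
nip [476. 337.] [0.498 0.312 0.088]
nip [433. 360.] [0.58  0.311 0.088]
nip [471. 386.] [0.558 0.367 0.088]
nip [445. 390.] [0.594 0.355 0.088]
nip [479. 415.] [0.577 0.402 0.088]
```

Run:
```python
from h import *
a=save("scene","s8.png")[...,::-1]
for r in trace("scene","filter1_mid")[:6]: print(round(r["p"],2),np.round(r["location"]),ray("scene",r["location"],.045).round(3))
cv2.imwrite("pics/c8.png",cv2.resize(a[120:300,170:410],(800,600)))
```

```text
0.61 [256. 226.] [ 0.685 -0.104  0.045]
0.57 [385. 207.] [ 0.42  -0.032  0.045]
```

View pics/c8.png

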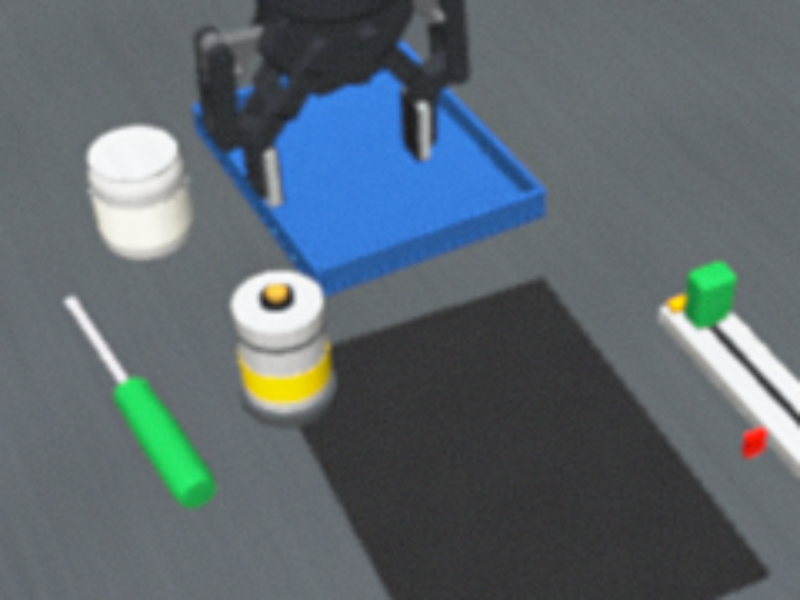

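Canister 4 was knocked to about (0.686, -0.113), at (252,208) in the scene view. It is still upright.

Emit:
play_rows(
  linear=[
    [0.022,-0.008,-0.01],
    [0.022,-0.0095,-0.03],
    [0,0,-0.04],
    [0,0,-0.03],
    [0,0,-0.01],
    [0,0,0],
    [0,0,0],
  ],
  turn=[0,0,0,0,0,0,0],
)

```text
time: 31.78
tool_pos: [0.6877, -0.1149, 0.0083]
tool_rot: [0.001, 0.708, 0.706, 0.001]
contact_force: [0.0, 0.4, 0.6]
gripper_width: 0.94
grasp_force: 0.0
```

Emit:
play_rows(
  linear=[
    [0,0,0],
    [0,0,0],
    [0,0,0],
    [0,0,0],
  ],
  turn=[0,0,0,0],
  hand=0.04,
)

```text
time: 32.28
tool_pos: [0.6868, -0.115, 0.0081]
tool_rot: [0.001, 0.708, 0.706, 0.0]
contact_force: [-2.1, 0.3, 5.8]
gripper_width: 0.623
grasp_force: 62.1
```

Emit:
play_rows(
  linear=[
    [0,0,0.02],
    [0,0,0.04],
    [0,0,0.04],
    [0,0,0],
    [0,0,0],
    [0,0,0],
  ],
  turn=[0,0,0,0,0,0],
)

```text
time: 33.02
tool_pos: [0.6843, -0.1141, 0.1026]
tool_rot: [-0.002, 0.708, 0.706, -0.001]
contact_force: [0.3, -0.3, -5.2]
gripper_width: 0.616
grasp_force: 63.9
```

```bash
python3 w.py 12|head -4
```

```text
F [ 0.18  0.19 -4.04] sd [0.51 0.38 0.47] tau [ 0.000e+00 -5.048e+01 -3.782e+01  1.000e-02  2.000e-02 -0.000e+00] tcp [ 0.6863 -0.1147  0.1062] w 0.622 t 33.625
nip [245. 168.] [ 0.65  -0.239  0.088]
nip [469. 310.] [0.474 0.269 0.088]
nip [444. 322.] [0.524 0.269 0.088]
```

```bash
python3 w.py 12|head -1
python3 - <<'E'
from h import *
s=state(); D=[([.171,-.601,.194],[.053,1.614]),([.4218,.0178,.0318],[-.29648,2.21715]),(s["tool_pos"],s["joint_pos"][1:3])]
print(s["joint_pos"].round(4),s["tool_pos"].round(4))
A=[];b=[]
for p,(a,c) in D:
    r=np.sqrt(p[0]**2+p[1]**2-.0742**2); f=a+c
    A+=[[1,0,np.sin(a),np.sin(f),np.cos(f)],[0,1,np.cos(a),np.cos(f),-np.sin(f)]]; b+=[r,p[2]]
x,res,rk,sv=np.linalg.lstsq(np.array(A),np.array(b),rcond=None); print("x0,z0,L1,L2,off",x.round(3),res,sv.round(4))
E
```

```text
F [-0.12 -0.05 -4.17] sd [0.61 0.41 0.49] tau [-0.000e+00 -5.052e+01 -3.792e+01  1.000e-02  1.000e-02 -0.000e+00] tcp [ 0.6863 -0.1147  0.1061] w 0.625 t 34.225
[-0.2725  0.2792  1.5117  0.      1.3506 -0.27  ] [ 0.6863 -0.1147  0.1061]
x0,z0,L1,L2,off [ 0.004 -0.078  0.426  0.606  0.096] [6.20173954e-08] [2.9729 2.4462 0.3933 0.1268 0.0844]
```

The force sensor reads about 4.1 N and the torques point to slightly more. At roughly 420–450 g, red passes under every estimate.

Emit:
play_rows(
  linear=[
    [0,0,0.03],
    [-0.024,0.054,0],
    [-0.024,0.054,0],
    [-0.024,0.054,0],
    [-0.024,0.054,0],
    [-0.024,0.054,0],
    [-0.024,0.054,0],
    [-0.024,0.054,0],
  ],
  turn=[0,0,0,0,0,0,0,0],
)

```text
time: 35.22
tool_pos: [0.5174, 0.265, 0.1366]
tool_rot: [0.0, 0.708, 0.706, 0.001]
contact_force: [1.3, 1.0, -4.8]
gripper_width: 0.621
grasp_force: 64.0
```

Emit:
play_rows(
  linear=[
    [-0.024,0.054,0],
    [-0.024,0.053,0],
    [0,0,0],
    [0,0,-0.03],
    [0,0,-0.04],
    [0,0,-0.03],
    [0,0,-0.015],
    [0,0,0],
  ],
  turn=[0,0,0,0,0,0,0,0],
)

```text
time: 36.22
tool_pos: [0.4699, 0.3694, 0.0202]
tool_rot: [-0.0, 0.708, 0.706, -0.001]
contact_force: [0.5, -0.7, -3.5]
gripper_width: 0.619
grasp_force: 64.3
```

Emit:
play_rows(
  linear=[
    [0,0,-0.005],
    [0,0,-0.004],
    [0,0,-0.0025],
    [0,0,0],
    [0,0,0],
  ],
  turn=[0,0,0,0,0],
)

```text
time: 36.85
tool_pos: [0.4706, 0.3706, 0.0102]
tool_rot: [0.0, 0.708, 0.706, 0.001]
contact_force: [-0.6, -0.2, -1.4]
gripper_width: 0.621
grasp_force: 63.7
```

Emit:
play_rows(
  linear=[
    [0,0,0],
    [0,0,0],
    [0,0,0.03],
    [0,0,0.04],
    [0,0,0.05],
    [0,0,0],
  ],
  turn=[0,0,0,0,0,0],
  hand=0.065,
)

```text
time: 37.6
tool_pos: [0.4738, 0.3724, 0.1363]
tool_rot: [0.001, 0.708, 0.706, 0.006]
contact_force: [0.2, 0.1, -0.7]
gripper_width: 0.764
grasp_force: 0.0
```

Emit:
play_rows(
  linear=[
    [-0.007,-0.0585,0],
    [-0.007,-0.0585,0],
    [-0.007,-0.0585,0],
    [-0.007,-0.0585,0],
    [-0.007,-0.0585,0],
    [-0.007,-0.0585,0],
    [-0.007,-0.0595,0],
    [0,0,0],
  ],
  turn=[0,0,0,0,0,0,0,0],
  hand=0.055,
)

```text
time: 38.6
tool_pos: [0.4205, -0.0435, 0.1291]
tool_rot: [0.0, 0.711, 0.704, -0.0]
contact_force: [-0.5, 0.4, 0.1]
gripper_width: 0.643
grasp_force: 0.0
```

```bash
python3 w.py 2 s9.png
python3 - <<'E'
import cv2
cv2.imwrite("pics/c9.png",cv2.resize(cv2.imread("pics/s9.png")[150:480,330:640],(560,596)))
E
```

```text
F [ 0.07  0.5  -0.05] sd [0.25 0.11 0.51] tau [-1.420e+00 -1.879e+01 -3.660e+01 -1.000e-01 -1.000e-02 -3.000e-02] tcp [ 0.4209 -0.0404  0.129 ] w 0.641 t 38.7
nip [469. 310.] [0.474 0.269 0.088]
nip [444. 322.] [0.524 0.269 0.088]
nip [423. 334.] [0.566 0.269 0.088]
nip [476. 337.] [0.497 0.312 0.088]
nip [433. 360.] [0.58  0.311 0.088]
nip [520. 360.] [0.468 0.371 0.088]
nip [492. 366.] [0.51  0.359 0.088]
nip [471. 386.] [0.558 0.367 0.088]
nip [445. 390.] [0.595 0.355 0.088]
nip [524. 391.] [0.498 0.407 0.088]
nip [479. 415.] [0.577 0.403 0.088]
```

View pics/c9.png

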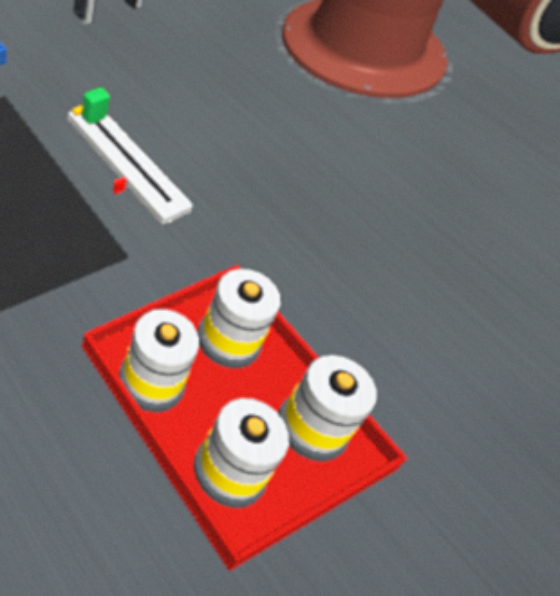

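Emit:
play_rows(
  linear=[
    [0,0,-0.04],
    [0,0,-0.04],
    [0,0,-0.035],
    [0,0,-0.015],
    [0,0,-0.007],
    [0,0,0],
    [0,0,0],
  ],
  turn=[0,0,0,0,0,0,0],
)

```text
time: 39.58
tool_pos: [0.4225, -0.0404, -0.006]
tool_rot: [0.001, 0.708, 0.706, 0.001]
contact_force: [-0.4, 0.1, -1.2]
gripper_width: 0.639
grasp_force: 0.0
```

Emit:
play_rows(
  linear=[
    [0,0,0],
    [0,0,0],
    [0,0,0],
    [0,0,0],
  ],
  turn=[0,0,0,0],
  hand=0.015,
)

```text
time: 40.08
tool_pos: [0.4196, -0.0404, -0.0065]
tool_rot: [-0.002, 0.708, 0.706, -0.002]
contact_force: [-10.5, -0.8, 11.1]
gripper_width: 0.317
grasp_force: 60.5
```

Emit:
play_rows(
  linear=[
    [-0.002,0.01,0],
    [0,0.025,0],
    [0,0.03,0],
    [0,0.025,0],
    [0,0.0125,0],
    [0,0,0],
    [0,0,0],
  ],
  turn=[0,0,0,0,0,0,0],
)

```text
time: 40.95
tool_pos: [0.42, 0.0629, -0.0065]
tool_rot: [-0.0, 0.708, 0.706, 0.001]
contact_force: [-1.4, 2.5, 6.4]
gripper_width: 0.316
grasp_force: 60.2
```

Emit:
play_rows(
  linear=[
    [0,0,0],
    [0,0,0],
    [0,0,0.03],
    [0,0,0.05],
    [0,-0.05,0.06],
    [0,-0.06,0.0],
    [0,-0.06,0],
    [0,-0.06,0],
  ],
  turn=[0,0,0,0,0,0,0,0],
  hand=0.055,
)

```text
time: 41.95
tool_pos: [0.4189, -0.1597, 0.1207]
tool_rot: [0.0, 0.708, 0.706, 0.0]
contact_force: [1.2, 0.1, -0.7]
gripper_width: 0.647
grasp_force: 0.0
```

Emit:
play_rows(
  linear=[
    [0,-0.06,0],
    [0,-0.06,0],
    [0,0,0],
    [0,0,0],
  ],
  turn=[0,0,0,0],
)

```text
time: 42.45
tool_pos: [0.4187, -0.2775, 0.1199]
tool_rot: [-0.001, 0.708, 0.706, 0.0]
contact_force: [-0.0, -0.2, 0.0]
gripper_width: 0.641
grasp_force: 0.0
```

Run:
```python
from h import *
for cname in("scene","top"):
    im=save(cname,cname+"9.png"); hs=cv2.cvtColor(im,cv2.COLOR_RGB2HSV)
    box=(360,185,450,280) if cname=="scene" else (235,312,355,362)
    for n,lo,hi,z in(("green",(50,80,50),(80,255,255),.034 if cname=="scene" else .054),("tab",(0,150,60),(6,255,255),.009 if cname=="scene" else .018)):
        m=cv2.inRange(hs,np.array(lo),np.array(hi)); b=np.zeros_like(m); b[box[1]:box[3],box[0]:box[2]]=1
        k,l,st,c=cv2.connectedComponentsWithStats(m*b)
        for i in range(1,k):
            if st[i,4]>10: print(cname,n,c[i].round(1),st[i],ray(cname,c[i],z).round(4))
t=cv2.imread("pics/top9.png"); cv2.imwrite("pics/c10.png",np.vstack([cv2.resize(t[120:370,50:550],(800,400)),cv2.resize(t[310:370,230:360],(433,200))if 0 else cv2.resize(t[315:363,230:422],(800,200))]))
```

```text
scene green [411.8 238.3] [403 228  18  22 277] [0.4189 0.0618 0.034 ]
scene tab [395.9 252.3] [393 248   7   9  48] [0.4531 0.0609 0.009 ]
top green [273.  343.1] [266 335  14  17 185] [0.4224 0.0652 0.054 ]
top tab [275.7 323.6] [274 320   4   8  28] [0.4539 0.0636 0.018 ]
```

View pics/c10.png

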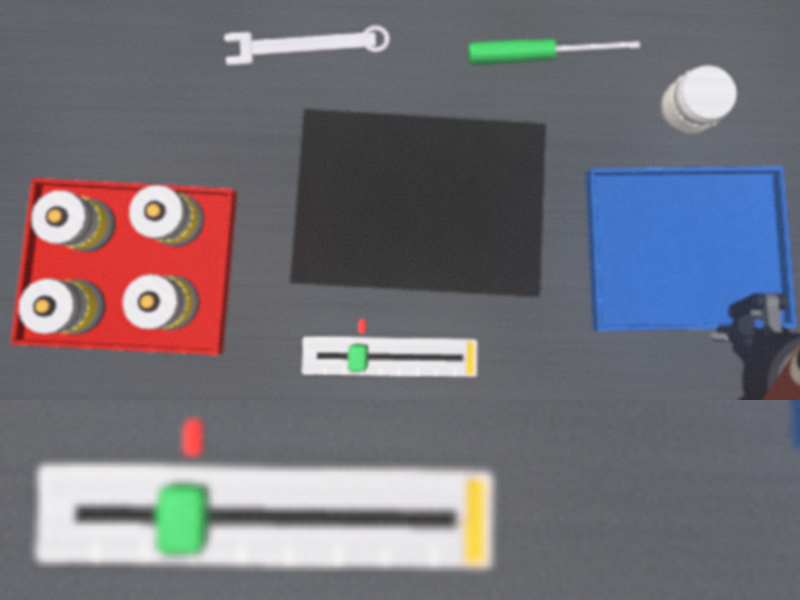

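The grip is level with the tab to about 1 mm. All four canisters stand in the red tray and the bystanders look undisturbed.

```bash
python3 -c "
from plant import *
print(job_done())"
```

```text
the job is handed in; nothing more can be done
None
```

I shut the slider, weighed all four canisters (about 615, 480, 540 and 415 g) and stood them upright in the red tray, set the grip level with the red tab to about 1 mm, and handed the job in; the 415 g one falls within the 40 g tolerance, and no verdict came back.

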